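Close the filler's tapered stopcock and set the portion lever

ROBOT

A 7-joint arm with a two-finger parallel gripper is mounted at the origin on the work surface. World frame = base frame: x ahead of the robot, y to its left, z up, the work surface at z = 0. Lengths are in m, angles in rad, forces in N, time in s.
With the tool pointing down it reaches from about 0.425 to 0.95 m from the base axis. Payload 16.7 kg.
Tool frame: the origin (TCP) lies between the finger pads; the fingertips stand 8 mm ahead of it and the grasp point (between the pads) lies 11 mm behind it (manip.tips_ahead is the y of the fingertips in the tool frame, in m); y points along the fingers, z is the direction in which the jaws open and shut, and the axes are right-handed (so a half turn about y gives the same grasp; the last joint's range is limited). The gripper opens to 94 mm and grips with 3 to 60 N. Pads are 16 mm wide; open, the fingers measure 119 mm over their backs; the gripper's body (75 mm by 177 mm) begins 78 mm behind the grasp point.
Start: joints at [-1.375, 0.426, 0.074, 1.606, -0.034, 1.111, -0.067], TCP at [0.229, 0.635, 0.213] pointing down, gripper open.
Joint ranges: [-2.85, 2.85], [-0.5, 2.14], [-1.23, 1.37], [0.21, 2.46], [-1.02, 4.16], [0.16, 2.05], [-2.73, 2.73]. Speed limits (rad/s): [1.89, 1.89, 2.39, 2.39, 3.01, 3.01, 3.01].

INTERFACE

Orientations are given as a 3x3 rotation matrix whose columns are the frame's x, y, z axes.
In Python, from bench import sensors, eyes, order, manip gives the robot as it stands.
- The arm moves only by the tool arm_command, never from a script. Its argument "commands" is text: rows parted by semicolons, each of 7 numbers parted by spaces: the turn, a rotation vector about the tool's x, y, z normalised to -1 to 1, where 1 is 90 degrees, then the shift along the tool's x, y, z normalised to -1 to 1, where 1 is 0.25 m, then the gripper command: -1 is fully open, 1 is shut, values between are in proportion. A call has 1 to 5 rows; each row is the pose to reach, as a shift and turn from the pose commanded when the call began, along the tool's axes at that moment; what a row does not reach only later rows make up. A row lasts 1/8 s, in which the tool goes at most 62.5 mm and 10.7 degrees, less where a joint would pass 70% of its speed; a pose out of reach is approached as far as the arm can. A call with a number of a shift or a turn outside -1 to 1 is refused whole. A call with a gripper value outside its range is refused whole. The fingers move at their own pace and stop on an object; "squeeze" is the grip in N (left out, the last holds). Time passes only in rows, so rows that repeat a pose let the fingers close. It gives the time, the measured TCP pose, the force and the opening at its end, in the units of the state.
- sensors.read_state(): the state, without advancing time (a new reading comes with each control period).
- eyes.camera(name): name is "scene" or "top" or "wrist"; returns a dict with "image" (400x640x3 uint8, red, green, blue), "depth" (400x640 float32, m along the optical axis (not along the pixel's ray), 0 where there is no reading), "fx", "fy", "cx", "cy" (pixels), "pose" (4x4, takes a point from camera to world coordinates). Camera axes: x right, y down, z forward; pixel columns grow to the right and rows downward; lengths in m; the calibration is good to about 2 mm. A picture is of the moment at which its call begins.
- order.finish_job(): hands the job in, once; it reports no verdict.
The state is a dict: "clock": time; "joint_positions": joint angles; "joint_vel": joint speeds; "joint_efforts": joint torques, N m; "tcp_pos": TCP position; "ee_rot": TCP orientation; "contact_force": force on the tool from outside, world axes, zero at the start; "wrist_torque": the same for the moment, N m; "opening": finger opening in m.
Only numpy, scipy, OpenCV 4.12 (cv2) and the standard library are available. Lean on these libraries where they do the work, as an engineer would, in place of code of your own. Each camera call takes 0.05 s, during which the arm holds its last target. There are 200 camera calls.

TASK

The stopcock of the pastry filler stands open, its T-handled plug proud of the tapered barrel: press the plug down while turning the T-bar squarely across the pipe, so that it sits fully home in its barrel and holds there by itself when you let go. Then swing the portion lever round to point at the white index mark on its arc and let go of it. Do not shift the index mark or disturb the tin, the jug or the spatula.

Things in the scene. Friction and masses are not known exactly. Their poses are not given: they have to be found in the camera images.
- filler: bench-top pastry filler, fixed to the bench. Its origin lies on the bench under the stopcock barrel; z up; the pipe runs along its y axis at 55 mm height: hopper (steel, 154 mm wide, rim 180 mm high, centre at y = +410 mm), white portion pump (100 x 100 mm, top 90 mm high, centre at y = +170 mm), stopcock barrel (steel, 68 mm in diameter, top 85 mm high, at the origin), nozzle (y = -95 mm). The closed T-bar lies along its x axis.
- cock_grip (a point): grip point on the stopcock plug's axis, in the black T-bar, 2 mm above the bar's mid-height. The bar is 72 mm long (its x axis), 14 mm wide (y), 28 mm high (12 mm of it above this point); 10 mm below the bar is an aluminium shoulder 56 mm in diameter, whose top lies 26 mm below this point. The plug turns about the upright axis through this point.
- cock_press (a joint): how far the plug has been pressed down, m: 0 = shoulder 6 mm above the barrel's top, 0.006 = fully home, shoulder on the barrel (a hard stop). The taper grips harder the deeper it is: pressing home without turning takes about 30 N, while turning (about 0.3 N m near home) only 10 to 20 N. Turned without being pressed, it does not go in; left alone it stays where it is.
- cock_turn (a joint): angle of the T-bar, rad, about the upright axis, anticlockwise seen from above: 0 = closed, bar across the pipe (along the filler's x axis); pi/2 = fully open, bar along the pipe. No stop at closed; it starts between 0.65 and 1.35.
- lever_knob (a point): point on the axis of the portion lever's upright black knob, 2 mm above its mid-height; the knob is a post 20 mm in diameter and 40 mm high (18 mm of it above this point), standing on the flat lever arm (14 mm wide, whose top lies 22 mm below this point). Its x axis points along the lever from the pivot outwards.
- lever_pivot (a point): upright pivot axis of the portion lever and index mark, on top of the white pump, 170 mm from the stopcock axis; it does not move. The lever knob moves on a circle of radius 92 mm about it.
- portion_lever (a joint): angle of the portion lever about its upright pivot, rad: 0 = lever points along the filler's +x axis, positive = anticlockwise seen from above (towards the hopper). Stiff hinge (about 2 N at the knob), stays where it is left; range -1.05 to 1.05.
- index_mark (a joint): angle of the white index mark about the same pivot, measured like the lever's. It is clamped by friction and must not be shifted.
- mark (a point): top of the white index mark (26 mm x 10 mm seen from above), 133 mm from the pivot and 100 mm above the bench, on the steel arc, lower than the lever. Its x axis points from the pivot outwards.
- tin: tin on the bench, 72 mm in diameter, 100 mm high; origin under its centre. Bystander.
- jug: steel jug with a handle, 84 mm in diameter, 85 mm high; origin under its centre. Bystander.
- spatula: spatula lying on the bench beyond the nozzle, origin under its middle. Bystander.

How it is judged:
By the outcome, as a careful person would: the job done as asked, in the order asked, and still so for the second after the job is handed in, with the robot touching nothing.
It also fails if it takes over 51 s, if anything falls off the work surface, if the arm or the gripper's body presses on something with over 40 N, if the wrist force passes 120 N, or if a joint passes its speed limit or range.

## Working session

There is one attempt and no reset: what is moved stays moved. The work goes in short steps, Python scripts to look and compute and a tool call to move; the robot and the scene stay as the last step left them, time stands still between calls to the robot, and variables do not carry over. Pictures are saved under pics/ and viewed, about 8 in all and at most 12, crops included, and the job is handed in when it is done.

Besides the shell and the picture viewer there is one more tool, called after ">>>" in YAML: its name, and indented under it one key for each argument. arm_command: Moves the arm, as the interface text tells. Its arguments: {"type":"object","properties":{"commands":{"type":"string"},"squeeze":{"type":"number"}},"required":["commands"]}

```bash
mkdir -p pics; ls; python3 - <<'E'
from bench import sensors, eyes, manip
import cv2,numpy as np
np.set_printoptions(precision=4,suppress=True)
s=sensors.read_state();print(s)
ims=[]
for n in ("scene","top"):
    c=eyes.camera(n);np.savez(f'{n}0.npz',**c);print(n,c["fx"],c["cx"],c["cy"],c["pose"])
    cv2.imwrite(f'pics/{n}0.png',c["image"][:,:,::-1])
print(manip.tips_ahead)
E
```

```text
pics
{'clock': 0.0, 'joint_positions': array([-1.3745,  0.4267,  0.0738,  1.6066, -0.0341,  1.1108, -0.0671]), 'joint_vel': array([-0.0003,  0.0012,  0.0004, -0.0005, -0.0003,  0.0007,  0.0001]), 'joint_efforts': array([ -0.0022, -93.5816,   3.6656, -45.4213,  -0.0488,   0.0201,
         0.0001]), 'tcp_pos': array([0.2287, 0.6346, 0.2128]), 'ee_rot': array([[ 0.9408, -0.0003,  0.3389],
       [-0.3389, -0.0012,  0.9408],
       [ 0.0001, -1.    , -0.0013]]), 'contact_force': array([ 0.1836, -1.4307, -1.0507]), 'wrist_torque': array([-0.0328, -0.0251, -0.0186]), 'opening': 0.09412191345004911}
scene 366.85341495145246 320.16816380191096 196.55432471900286 [[ 0.8966  0.3463 -0.2761  0.7284]
 [ 0.4425 -0.7237  0.5295 -0.493 ]
 [-0.0164 -0.5969 -0.8021  0.6882]
 [ 0.      0.      0.      1.    ]]
top 367.28826989371635 319.2575219067463 199.7415282326229 [[-0.0122 -0.9986  0.0513  0.5081]
 [-0.9997  0.0112 -0.0199 -0.1145]
 [ 0.0193 -0.0515 -0.9985  0.8841]
 [ 0.      0.      0.      1.    ]]
0.008
```

View pics/top0.png

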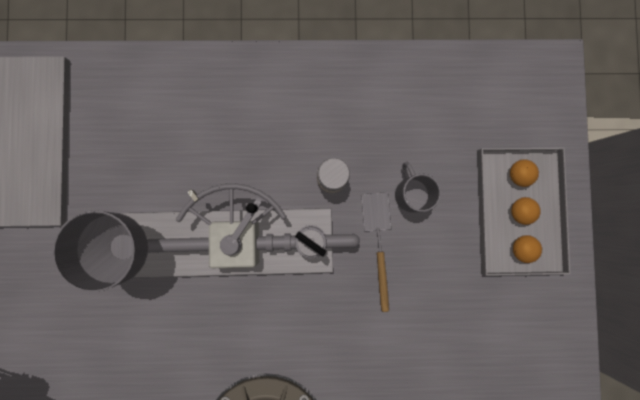

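View pics/scene0.png

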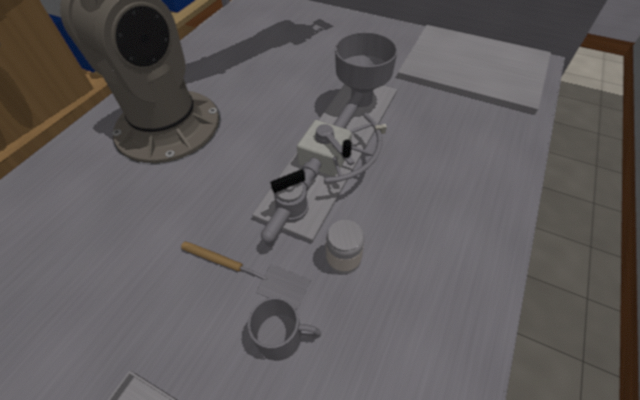

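The top view shows the T-bar at about (311,243), lever pivot (231,244), knob (252,209) and mark (193,196). The tin is at (334,175), the jug at (417,193) and the spatula at (382,270). The scene view shows the same layout, with the bar at (288,181), knob at (347,149) and mark at (382,127).

```bash
cat > h.py <<'E'
import numpy as np,cv2
np.set_printoptions(precision=4,suppress=True)
def plane(c,uv,z):
    uv=np.atleast_2d(uv).astype(float);P=c["pose"]
    d=np.c_[(uv[:,0]-c["cx"])/c["fx"],(uv[:,1]-c["cy"])/c["fy"],np.ones(len(uv))]@P[:3,:3].T
    return P[:3,3]+d*((z-P[2,3])/d[:,2])[:,None]
def cloud(c):
    v,u=np.mgrid[:400,:640];z=c["depth"];P=c["pose"]
    p=np.stack([(u-c["cx"])/c["fx"]*z,(v-c["cy"])/c["fy"]*z,z],-1)
    return p@P[:3,:3].T+P[:3,3]
E
python3 - <<'E'
from h import *
for n in("top","scene"):
    c=dict(np.load(n+'0.npz'));W=cloud(c);im=c["image"].astype(int);g=im.max(2)
    boxes={"top":dict(bar=(290,225,332,262),knob=(240,198,264,222),mark=(183,186,204,206),pump=(205,216,260,272)),
     "scene":dict(bar=(265,165,312,195),knob=(338,136,356,160),mark=(372,120,390,134),pump=(295,115,352,165))}[n]
    for k,(a,b,e,f) in boxes.items():
        sub=g[b:f,a:e];
        if k in("bar","knob"): m=sub<38
        elif k=="mark": m=(sub>140)
        else: m=(im[b:f,a:e,0]-im[b:f,a:e,2]>8)&(sub>100)
        v,u=np.nonzero(m);
        if len(u)<5: print(n,k,"few",len(u),sub.min(),sub.max());continue
        w=W[b:f,a:e][m];r=cv2.minAreaRect(np.c_[u+a,v+b].astype(np.float32))
        print(n,k,len(u),"rect",r,"z pct",np.percentile(w[:,2],[5,25,50,75,95]),"med",np.median(w,0))
        if k=="bar":
            h=w[w[:,2]>np.percentile(w[:,2],90)-.01];q=cv2.minAreaRect((h[:,:2]*1000).astype(np.float32));print(" top",len(h),h.mean(0),q)
        if k=="mark":print(sub.max())
for n in("top","scene"):
    c=dict(np.load(n+'0.npz'));im=c["image"]
    a,b,e,f=((170,170,350,290) if n=="top" else (250,90,400,240))
    cv2.imwrite(f'pics/{n}crop.png',cv2.resize(cv2.convertScaleAbs(im[b:f,a:e,::-1],alpha=1.5),None,fx=4,fy=4,interpolation=cv2.INTER_CUBIC))
E
```

```text
top bar 200 rect ((310.4795837402344, 244.029296875), (33.585731506347656, 6.138943195343018), 34.82448959350586) z pct [0.1308 0.1319 0.1328 0.1338 0.135 ] med [ 0.4567 -0.1115  0.1328]
 top 200 [ 0.4565 -0.1111  0.1329] ((456.5953674316406, -110.55810546875), (68.50028228759766, 12.593585014343262), 54.464481353759766)
top knob 77 rect ((251.50001525878906, 208.00001525878906), (9.192387580871582, 9.192388534545898), 45.0) z pct [0.1392 0.1508 0.1522 0.1532 0.1545] med [0.5309 0.0065 0.1522]
top mark 42 rect ((191.58001708984375, 194.9400177001953), (10.600000381469727, 4.200000286102295), 53.13010025024414) z pct [0.0958 0.0975 0.0989 0.0998 0.1003] med [0.5627 0.1415 0.0989]
177
top pump 1540 rect ((231.0, 244.0), (46.0, 46.0), 90.0) z pct [0.0854 0.0872 0.0882 0.0892 0.0907] med [0.4492 0.0663 0.0882]
scene bar 374 rect ((288.0172119140625, 180.79310607910156), (11.141719818115234, 35.09642028808594), 68.19859313964844) z pct [0.1131 0.1211 0.1294 0.1341 0.1358] med [ 0.4604 -0.1158  0.1294]
 top 229 [ 0.4608 -0.1163  0.1351] ((575.7943115234375, -304.71240234375), (63.79334259033203, 480.400634765625), 31.459314346313477)
scene knob 121 rect ((346.3077392578125, 148.53846740722656), (7.442083835601807, 17.3648624420166), 7.125016689300537) z pct [0.1207 0.1308 0.1422 0.153  0.1549] med [0.5341 0.0003 0.1422]
scene mark 6 rect ((380.9299621582031, 125.00999450683594), (1.131371021270752, 8.061017990112305), 81.8698959350586) z pct [0.0992 0.1002 0.1005 0.1013 0.1015] med [0.5667 0.1437 0.1005]
150
scene pump few 0 1 150
```

View pics/topcrop.png

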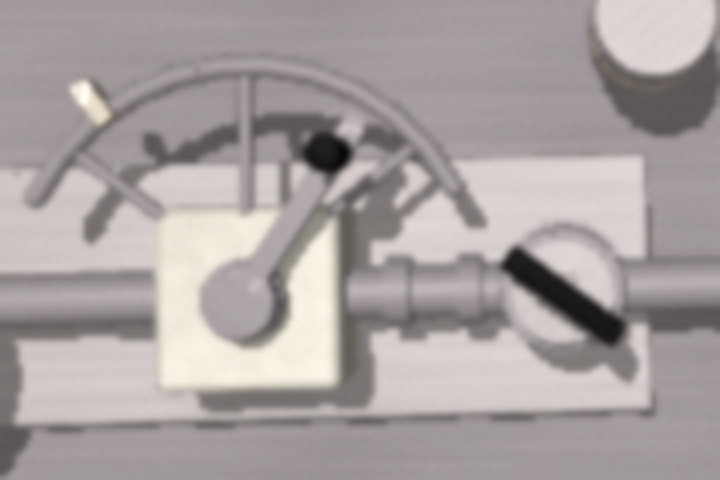

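```bash
python3 - <<'E'
from h import *
c=dict(np.load('top0.npz'));W=cloud(c)
d=np.array([(241,300),(327,152),(90,102)])/4+[170,170]
print("disc depth",W[245,230],W[243,229])
p=plane(c,d[0],W[245,230,2])[0];pp=plane(c,(230.9,244),.09)[0]
bar=np.array([.4566,-.1108])
for q in(p,pp):
    v=q[:2]-bar;print("pivot",q,"dist",np.hypot(*v),"yaw",np.arctan2(v[1],v[0])-np.pi/2)
e=plane(c,np.array([(25,425),(650,410),(20,170),(640,157)])/4+[170,170],.01);
for a,b in((e[0],e[1]),(e[2],e[3])):
    v=a-b;print("plate yaw",np.arctan2(v[1],v[0])-np.pi/2)
k=plane(c,(251.6,208.2),.153)[0];m=plane(c,(191.6,194.9),.1)[0]
for n,q in(("knob",k),("mark",m)):
    v=q[:2]-p[:2];print(n,q,np.hypot(*v),"world ang",np.arctan2(v[1],v[0]))
for n,u in(("knobt",(251.6,208.2)),):print(W[208,251])
s=dict(np.load('scene0.npz'))
print("scene knob top",cloud(s)[142,347],"scene bar ctr ray at z.12",plane(s,(288,180.8),.121),"scene mark",plane(s,(381,126),.1))
E
```

```text
disc depth [0.4555 0.0573 0.1115] [0.4599 0.0583 0.1159]
pivot [0.4555 0.0568 0.1115] dist 0.16755483070233038 yaw 0.006776260578312598
pivot [0.4561 0.0601 0.09  ] dist 0.17092141533862523 yaw 0.0028367995605400598
plate yaw 0.008803990547181284
plate yaw 0.009278533253580523
knob [0.5304 0.0054 0.153 ] 0.09083895770413954 world ang -0.6009429027122237
mark [0.5618 0.1411 0.1   ] 0.13568331449350163 world ang 0.6707798931812596
[0.5309 0.007  0.1507]
scene knob top [0.5323 0.0081 0.1535] scene bar ctr ray at z.12 [[ 0.4579 -0.1111  0.121 ]] scene mark [[0.563  0.1397 0.1   ]]
```

```bash
cat >> h.py <<'E'
from scipy.spatial.transform import Rotation as Ro
def Rj(a): # jaw axis (tool z) at world angle a, tool pointing down
    z=np.array([np.cos(a),np.sin(a),0]);y=np.array([0,0,-1.]);return np.c_[np.cross(y,z),y,z]
def rel(p0,a0,p1,a1):
    R0=Rj(a0) if np.isscalar(a0) else a0
    r=Ro.from_matrix(R0.T@Rj(a1)).as_rotvec()/(np.pi/2);t=R0.T@(np.array(p1)-p0)/.25
    return np.round(np.r_[r,t],4)
E
python3 - <<'E'
from h import *
from bench import sensors
s=sensors.read_state()
P=[((.40,.46,.26),.70),((.47,.25,.26),.2),((.47,.05,.24),-.3),((.4570,-.111,.20),-.62)]
p0,a0=s['tcp_pos'],s['ee_rot']
for p,a in P: print(rel(p0,a0,p,a));p0,a0=np.array(p),a
E
```

```text
[ 0.0007  0.3342  0.0002  0.8814 -0.1879 -0.4252]
[ 0.      0.3183  0.      0.8228  0.     -0.327 ]
[ 0.      0.3183  0.      0.7841  0.08   -0.1589]
[0.     0.2037 0.     0.6306 0.16   0.1406]
```

>>> arm_command:
  commands: "0 0.334 0 0.3 -0.188 -0.14 -0.1; 0 0.334 0 0.881 -0.188 -0.425 -0.1; 0 0.334 0 0.881 -0.188 -0.425 -0.1; 0 0.334 0 0.881 -0.188 -0.425 -0.1; 0 0.334 0 0.881 -0.188 -0.425 -0.1"

```text
clock: 0.72
tcp_pos: [0.4038, 0.4564, 0.2611]
ee_rot: [[0.639, 0.001, 0.769], [-0.769, -0.0, 0.639], [0.001, -1.0, 0.001]]
contact_force: [-0.7, 1.2, -0.1]
opening: 0.0523
```

>>> arm_command:
  commands: "0 0.318 0 0.823 0 -0.327 -0.1; 0 0.318 0 0.823 0 -0.327 -0.1; 0 0.318 0 0.823 0 -0.327 -0.1; 0 0.318 0 0.823 0 -0.327 -0.1; 0 0.318 0 0.823 0 -0.327 -0.1"

```text
clock: 1.35
tcp_pos: [0.4706, 0.2484, 0.2606]
ee_rot: [[0.196, 0.0, 0.981], [-0.981, 0.0, 0.196], [-0.0, -1.0, 0.0]]
contact_force: [-0.4, 0.8, -0.6]
opening: 0.0518
```

>>> arm_command:
  commands: "0 0.318 0 0.784 0.08 -0.159 -0.1; 0 0.318 0 0.784 0.08 -0.159 -0.1; 0 0.318 0 0.784 0.08 -0.159 -0.1; 0 0.318 0 0.784 0.08 -0.159 -0.1; 0 0.318 0 0.784 0.08 -0.159 -0.1"

```text
clock: 1.98
tcp_pos: [0.4703, 0.0513, 0.2405]
ee_rot: [[-0.293, -0.0, 0.956], [-0.956, 0.0, -0.293], [-0.0, -1.0, -0.0]]
contact_force: [-0.3, 1.0, -0.6]
opening: 0.0518
```

>>> arm_command:
  commands: "0 0.204 0 0.63 0.16 0.14 -0.1; 0 0.204 0 0.63 0.16 0.14 -0.1; 0 0.204 0 0.63 0.16 0.14 -0.1; 0 0.204 0 0.63 0.16 0.14 -0.1; 0 0.204 0 0.63 0.16 0.14 -0.1"

```text
clock: 2.6
tcp_pos: [0.4582, -0.1085, 0.2005]
ee_rot: [[-0.578, -0.0, 0.816], [-0.816, -0.0, -0.578], [0.0, -1.0, -0.0]]
contact_force: [0.4, -0.2, 0.6]
opening: 0.0519
```

```bash
python3 - <<'E'
from h import *
from bench import sensors,eyes
s=sensors.read_state();print(s['clock'],s['tcp_pos'],s['ee_rot'],s['joint_positions'],s['contact_force'],s['opening'])
c=eyes.camera("wrist");np.savez('w1.npz',**c);print(c['pose'])
cv2.imwrite('pics/w1.png',c['image'][:,:,::-1])
W=cloud(c);g=c['image'].max(2);m=(g<38)&(W[...,2]>.12)&(c['depth']>0)&(W[...,2]<.14)&(np.hypot(W[...,0]-.457,W[...,1]+.111)<.05)
w=W[m];print(m.sum(),w.mean(0) if m.any() else 0)
if m.any():print(cv2.minAreaRect((w[:,:2]*1000).astype(np.float32)),np.percentile(w[:,2],[5,50,95]))
print(rel(s['tcp_pos'],s['ee_rot'],(.4568,-.111,.110),-.62))
E
```

```text
2.6 [ 0.4582 -0.1085  0.2005] [[-0.5779 -0.0002  0.8161]
 [-0.8161 -0.0002 -0.5779]
 [ 0.0003 -1.     -0.    ]] [-0.6276  0.1126  0.7905  2.0968 -0.0968  0.9678 -0.4014] [ 0.4392 -0.1895  0.5566] 0.051889220282555604
[[ 0.816  -0.5596 -0.1453  0.4994]
 [-0.5781 -0.7901 -0.2039 -0.0482]
 [-0.0007  0.2503 -0.9682  0.3724]
 [ 0.      0.      0.      1.    ]]
1337 [ 0.4572 -0.107   0.1346]
((455.95257568359375, -108.50909423828125), (70.09539794921875, 12.419620513916016), 53.940547943115234) [0.1333 0.1349 0.136 ]
[0.     0.0025 0.0002 0.0112 0.3619 0.0014]
```

View pics/w1.png

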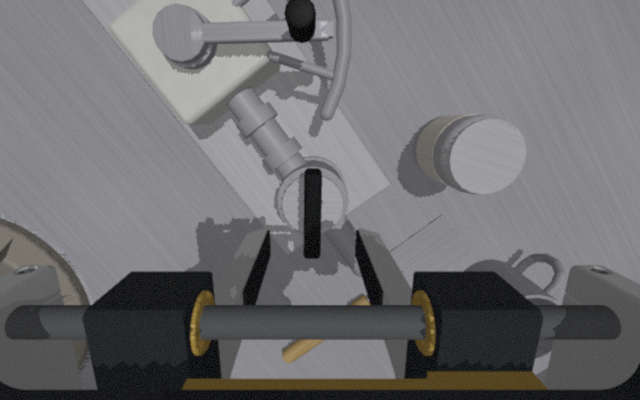

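The wrist view shows the bar at (313,213), aligned with the fingers and centred between them (258 to 368). Next I descend and grip.

>>> arm_command:
  commands: "0 0.006 0 0 0.2 0 -0.1; 0 0.006 0 0 0.36 0 -0.1; 0 0.006 0 0 0.36 0 -0.1; 0 0.006 0 0 0.36 0 0.5; 0 0.006 0 0 0.36 0 1"
  squeeze: 60

```text
clock: 3.28
tcp_pos: [0.4584, -0.1101, 0.112]
ee_rot: [[-0.587, 0.002, 0.809], [-0.809, 0.001, -0.587], [-0.002, -1.0, 0.002]]
contact_force: [-0.2, 0.2, 0.1]
opening: 0.035
```

>>> arm_command:
  commands: "0 0 0 0 0 0 1; 0 0 0 0 0 0 1; 0 0 0 0 0 0 1; 0 0 0 0 0 0 1"
  squeeze: 60

```text
clock: 3.78
tcp_pos: [0.4571, -0.1099, 0.1106]
ee_rot: [[-0.588, -0.0, 0.809], [-0.809, 0.001, -0.588], [-0.0, -1.0, -0.001]]
contact_force: [-3.2, 4.9, 3.7]
opening: 0.0173
```

```bash
python3 - <<'E'
from h import *
from bench import sensors
s=sensors.read_state();print(s)
print("jaw",np.arctan2(s['ee_rot'][1,2],s['ee_rot'][0,2]))
E
```

```text
{'clock': 3.775, 'joint_positions': array([-0.5375,  0.2828,  0.7467,  2.1836, -0.2774,  0.7679, -0.2371]), 'joint_vel': array([-0.0005, -0.0015,  0.0006, -0.002 , -0.0003,  0.0016, -0.    ]), 'joint_efforts': array([  2.1293, -49.3295,  10.9585, -34.7953,   0.9863,  -1.5194,
         0.022 ]), 'tcp_pos': array([ 0.4571, -0.1099,  0.1106]), 'ee_rot': array([[-0.5878, -0.0005,  0.809 ],
       [-0.809 ,  0.0008, -0.5878],
       [-0.0004, -1.    , -0.0009]]), 'contact_force': array([-3.2076,  4.9235,  3.7036]), 'wrist_torque': array([ 1.2331,  0.7112, -0.0456]), 'opening': 0.017316150197338943}
jaw -0.6283298716839807
```

>>> arm_command:
  commands: "0 0 0 0 0 0 1; 0 0 0 0 0 0 1; 0 0 0 0 0 0 1"
  squeeze: 60

```text
clock: 4.15
tcp_pos: [0.4572, -0.1099, 0.1106]
ee_rot: [[-0.588, -0.0, 0.809], [-0.809, 0.001, -0.588], [-0.0, -1.0, -0.001]]
contact_force: [-2.5, 5.5, 3.5]
opening: 0.0171
```

```bash
python3 - <<'E'
from h import *
from bench import eyes
c=eyes.camera("wrist");a=c['image'][:,:,::-1];b=eyes.camera("scene")['image'][120:240,230:390,::-1]
o=np.vstack([a,cv2.resize(b,(640,480))])
cv2.imwrite('pics/w2.png',cv2.convertScaleAbs(cv2.resize(o,(436,600)),alpha=1.6))
E
```

```text
(no output)
```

View pics/w2.png

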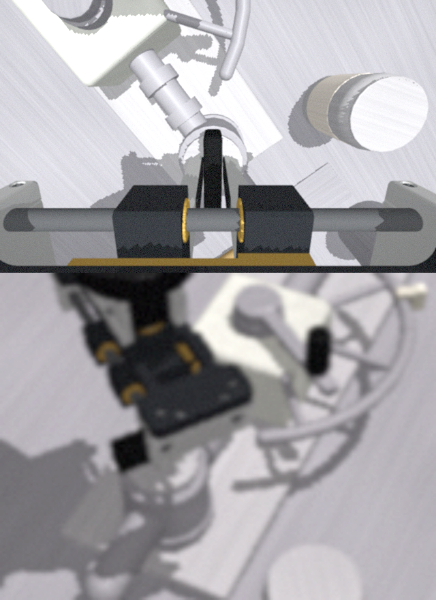

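The pads hold the bar squarely. I'll start turning it and pressing it down together.

>>> arm_command:
  commands: "0 0 0 0 0.012 0 1; 0 0.04 0 0 0.018 0 1; 0 0.08 0 0 0.024 0 1; 0 0.12 0 0 0.03 0 1; 0 0.16 0 0 0.03 0 1"
  squeeze: 60

```text
clock: 4.88
tcp_pos: [0.4578, -0.1101, 0.1047]
ee_rot: [[-0.772, 0.001, 0.636], [-0.636, 0.002, -0.772], [-0.002, -1.0, -0.001]]
contact_force: [-16.2, 7.9, 59.4]
opening: 0.0173
```

>>> arm_command:
  commands: "0 0.04 0 0.003 -0.002 -0.003 1; 0 0.09 0 0.003 -0.002 -0.003 1; 0 0.14 0 0.003 -0.002 -0.003 1; 0 0.19 0 0.003 -0.002 -0.003 1; 0 0.24 0 0.003 -0.002 -0.003 1"
  squeeze: 60

```text
clock: 5.5
tcp_pos: [0.4578, -0.1105, 0.1051]
ee_rot: [[-0.952, 0.003, 0.307], [-0.306, 0.001, -0.952], [-0.003, -1.0, -0.0]]
contact_force: [-7.8, 4.2, 41.6]
opening: 0.017
```

>>> arm_command:
  commands: "0 0.05 0 0 0.001 0 1; 0 0.1 0 0 0.001 0 1; 0 0.15 0 0 0.001 0 1; 0 0.196 0 0 0.001 0 1; 0 0.196 0 0 0.001 0 1"
  squeeze: 60

```text
clock: 6.12
tcp_pos: [0.4579, -0.1108, 0.105]
ee_rot: [[-1.0, 0.003, 0.005], [-0.005, 0.001, -1.0], [-0.003, -1.0, -0.001]]
contact_force: [-9.7, 4.3, 48.4]
opening: 0.0174
```

>>> arm_command:
  commands: "0 0 0 0 0 0 1; 0 0 0 0 0 0 1; 0 0 0 0 0 0 1"
  squeeze: 60

```text
clock: 6.5
tcp_pos: [0.4579, -0.1109, 0.105]
ee_rot: [[-1.0, 0.003, 0.006], [-0.006, 0.001, -1.0], [-0.003, -1.0, -0.001]]
contact_force: [-9.2, 3.6, 47.3]
opening: 0.0172
```

```bash
python3 - <<'E'
from h import *
from bench import sensors,eyes
s=sensors.read_state();print(s['tcp_pos'],s['contact_force'],s['wrist_torque'],s['opening'],s['joint_positions'])
print("jaw",np.arctan2(s['ee_rot'][1,2],s['ee_rot'][0,2]))
c=eyes.camera("wrist");W=cloud(c);g=c['image'].max(2)
m=(g<45)&(W[...,2]>.115)&(c['depth']>0)&(W[...,2]<.14)&(np.hypot(W[...,0]-.457,W[...,1]+.111)<.045)
w=W[m];print(m.sum(),np.percentile(w[:,2],[5,50,95]),cv2.minAreaRect((w[:,:2]*1000).astype(np.float32)))
E
```

```text
[ 0.4579 -0.1109  0.105 ] [-9.2139  3.6458 47.3116] [0.7981 2.4521 0.0224] 0.017182707941673477 [-0.7086  0.3715  0.9856  2.1951 -0.4456  0.7831 -0.9956]
jaw -1.5651390221421122
2987 [0.1244 0.1292 0.1305] ((463.034912109375, -109.77469635009766), (57.397953033447266, 19.66782569885254), 0.3635629713535309)
```

>>> arm_command:
  commands: "0 0 0 0 -0.004 0 1; 0 0 0 0 -0.004 0 0.3; 0 0 0 0 -0.004 0 -0.1; 0 0 0 0 -0.004 0 -0.1; 0 0 0 0 -0.004 0 -0.1"

```text
clock: 7.18
tcp_pos: [0.4562, -0.1104, 0.1042]
ee_rot: [[-1.0, -0.0, 0.006], [-0.006, -0.0, -1.0], [0.0, -1.0, 0.0]]
contact_force: [-0.0, 0.8, 0.2]
opening: 0.051
```

>>> arm_command:
  commands: "0 0 0 0 -0.2 0 -0.1; 0 0 0 0 -0.4 0 -0.1; 0 0 0 0 -0.4 0 -0.1; 0 0 0 0 -0.4 0 -0.1"

```text
clock: 7.68
tcp_pos: [0.4561, -0.1097, 0.2038]
ee_rot: [[-1.0, -0.0, 0.007], [-0.007, 0.001, -1.0], [0.0, -1.0, -0.001]]
contact_force: [0.6, 1.0, -0.3]
opening: 0.052
```

```bash
python3 - <<'E'
from h import *
from bench import sensors,eyes
s=sensors.read_state();print(s['clock'],s['tcp_pos'],s['contact_force'],s['opening'])
c=eyes.camera("wrist");W=cloud(c);g=c['image'].max(2)
cv2.imwrite('pics/w3.png',c['image'][:,:,::-1])
m=(g<38)&(W[...,2]>.115)&(c['depth']>0)&(W[...,2]<.14)&(np.hypot(W[...,0]-.457,W[...,1]+.111)<.045)
w=W[m];print(m.sum(),np.percentile(w[:,2],[5,50,95]),cv2.minAreaRect((w[:,:2]*1000).astype(np.float32)))
E
```

```text
7.675 [ 0.4561 -0.1097  0.2038] [ 0.6008  0.986  -0.3016] 0.05200875810312707
1227 [0.1279 0.1295 0.1306] ((456.34185791015625, -109.52384948730469), (70.45503997802734, 11.880763053894043), 0.8416987061500549)
```

View pics/w3.png

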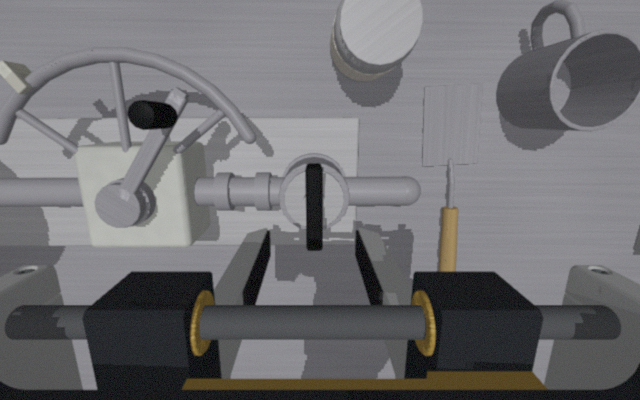

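The plug is closed, at 0.015 rad in world against a filler yaw of about 0.007, and the bar is about 5.5 mm lower. The wrist view shows the bar upright at (314,207), the knob at (150,114) and the mark at (14,76). Next I move above the knob.

```bash
python3 - <<'E'
from h import *
from bench import sensors
s=sensors.read_state()
print(rel(s['tcp_pos'],s['ee_rot'],(.5308,.0065,.215),-2.18))
E
```

```text
[-0.0002  0.3919  0.0007 -0.3034 -0.0466 -0.464 ]
```

>>> arm_command:
  commands: "0 0.392 0 -0.303 -0.047 -0.464 -0.1; 0 0.392 0 -0.303 -0.047 -0.464 -0.1; 0 0.392 0 -0.303 -0.047 -0.464 -0.1; 0 0.392 0 -0.303 -0.047 -0.464 -0.1; 0 0.392 0 -0.303 -0.047 -0.464 -0.1"

```text
clock: 8.35
tcp_pos: [0.5308, 0.0055, 0.2146]
ee_rot: [[-0.82, -0.002, -0.573], [0.573, -0.002, -0.819], [0.0, -1.0, 0.003]]
contact_force: [0.5, -0.2, -0.2]
opening: 0.0518
```

```bash
python3 - <<'E'
from h import *
from bench import sensors,eyes
s=sensors.read_state();print(s['clock'],s['tcp_pos'],s['ee_rot'][:,2],s['joint_positions'])
for n in("wrist","top","scene"):
    c=eyes.camera(n);np.savez(n+'4.npz',**c);W=cloud(c);g=c['image'].max(2)
    cv2.imwrite(f'pics/{n}4.png',c['image'][:,:,::-1])
    m=(g<38)&(c['depth']>0)&(W[...,2]>.147)&(W[...,2]<.158)&(np.hypot(W[...,0]-.5308,W[...,1]-.0065)<.02)
    if m.any():w=W[m];v,u=np.nonzero(m);print(n,"knobtop",m.sum(),w.mean(0),cv2.minEnclosingCircle((w[:,:2]*1000).astype(np.float32)),np.median(w,0))
    m=(g<38)&(c['depth']>0)&(W[...,2]>.118)&(W[...,2]<.14)&(np.hypot(W[...,0]-.4566,W[...,1]+.11)<.045)
    if m.any():w=W[m];print(n,"bar",m.sum(),np.percentile(w[:,2],[50,75,90,95]),w.mean(0))
    m=(g>135)&(c['depth']>0)&(W[...,2]>.093)&(W[...,2]<.104)&(np.hypot(W[...,0]-.5625,W[...,1]-.1405)<.022)
    if m.any():w=W[m];v,u=np.nonzero(m);print(n,"mark",m.sum(),w.mean(0),cv2.minAreaRect((w[:,:2]*1000).astype(np.float32)))
for n in("top","scene"):
    c=dict(np.load(n+'0.npz'));W=cloud(c);g=c['image'].max(2)
    m=(g<38)&(c['depth']>0)&(W[...,2]>.118)&(W[...,2]<.14)&(np.hypot(W[...,0]-.4566,W[...,1]+.11)<.045);w=W[m];print(n,"bar0",m.sum(),np.percentile(w[:,2],[50,75,90,95]))
E
```

```text
8.35 [0.5308 0.0055 0.2146] [-0.5731 -0.8195  0.003 ] [-1.1038  0.4201  1.2569  1.9692 -0.4519  1.0824 -1.831 ]
wrist knobtop 452 [0.5313 0.0079 0.154 ] ((530.927978515625, 8.380690574645996), 9.303245544433594) [0.5314 0.0079 0.1545]
wrist bar 1431 [0.129  0.1297 0.1301 0.1304] [ 0.4594 -0.1075  0.128 ]
wrist mark 392 [0.5587 0.1376 0.0986] ((556.666015625, 135.28482055664062), (32.60884094238281, 30.672414779663086), 87.49791717529297)
top bar 180 [0.1274 0.1282 0.1293 0.1297] [ 0.4558 -0.11    0.1274]
scene knobtop 46 [0.5342 0.0035 0.1532] ((533.3988037109375, 4.701123237609863), 7.89121675491333) [0.5344 0.0025 0.1538]
scene bar 258 [0.1281 0.1292 0.13   0.1303] [ 0.4603 -0.1139  0.1267]
scene mark 24 [0.5622 0.1407 0.1002] ((561.6968994140625, 140.29454040527344), (21.91675567626953, 8.77389144897461), 34.04256820678711)
top bar0 200 [0.1328 0.1338 0.1347 0.135 ]
scene bar0 311 [0.132  0.1344 0.1355 0.1359]
```

View pics/wrist4.png

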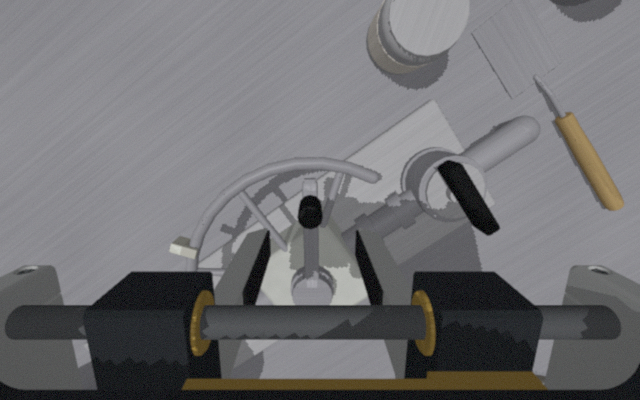

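The wrist view shows the knob at (311,211), centred between the jaws, with the mark at (183,246). I descend and grip the knob.

>>> arm_command:
  commands: "0 0 0 0 0.2 0 -0.1; 0 0 0 0 0.346 0 -0.1; 0 0 0 0 0.346 0 -0.1; 0 0 0 0 0.346 0 0.4; 0 0 0 0 0.346 0 1"
  squeeze: 25

```text
clock: 9.12
tcp_pos: [0.5321, 0.0062, 0.1308]
ee_rot: [[-0.82, 0.002, -0.572], [0.572, 0.001, -0.82], [-0.001, -1.0, -0.002]]
contact_force: [0.2, 0.2, 0.0]
opening: 0.035
```

>>> arm_command:
  commands: "0 0 0 0 0 0 1; 0 0 0 0 0 0 1; 0 0 0 0 0 0 1"

```text
clock: 9.5
tcp_pos: [0.5317, 0.0064, 0.13]
ee_rot: [[-0.82, 0.001, -0.572], [0.572, 0.001, -0.82], [-0.0, -1.0, -0.001]]
contact_force: [-1.2, 1.6, 8.3]
opening: 0.0198
```

```bash
python3 - <<'E'
from h import *
from bench import sensors
s=sensors.read_state();p=s['tcp_pos'];print(p,s['contact_force'],s['opening'],s['joint_positions'])
O=np.array([.4557,.0592]);v=p[:2]-O;r=np.hypot(*v);t0=np.arctan2(v[1],v[0]);j=np.arctan2(s['ee_rot'][1,2],s['ee_rot'][0,2]);print("r,ang,jaw",r,t0,j)
v=np.array([.562,.1407])-O;print("mark",np.arctan2(v[1],v[0]),np.hypot(*v))
T=.655;N=14
th=t0+(T-t0)*np.arange(1,N+1)/N
q=lambda t:np.r_[O+r*np.array([np.cos(t),np.sin(t)]),p[2]]
b=(p,t0)
for k,t in enumerate(th):
    print(k,round(t,3),rel(b[0],j+b[1]-t0,q(t),j+t-t0)[[1,3,5]])
    if k in(4,9):b=(q(t),t)
E
```

```text
[0.5317 0.0064 0.13  ] [-1.2272  1.6013  8.2772] 0.019787354513786708 [-0.9708  0.5139  1.102   2.0491 -0.58    0.9293 -1.7338]
r,ang,jaw 0.09258271703785197 -0.6074192262848814 -2.1802240239998736
mark 0.6541024735997034 0.13394752703950907
0 -0.517 [-0.0574  0.0016 -0.0333]
1 -0.427 [-0.1148  0.0061 -0.0664]
2 -0.337 [-0.1722  0.0137 -0.0989]
3 -0.247 [-0.2296  0.0241 -0.1306]
4 -0.157 [-0.287   0.0373 -0.1613]
5 -0.066 [-0.0574  0.0016 -0.0333]
6 0.024 [-0.1148  0.0061 -0.0664]
7 0.114 [-0.1722  0.0137 -0.0989]
8 0.204 [-0.2296  0.0241 -0.1306]
9 0.294 [-0.287   0.0373 -0.1613]
10 0.384 [-0.0574  0.0016 -0.0333]
11 0.475 [-0.1148  0.0061 -0.0664]
12 0.565 [-0.1722  0.0137 -0.0989]
13 0.655 [-0.2296  0.0241 -0.1306]
```

>>> arm_command:
  commands: "0 -0.057 0 0.002 0 -0.033 1; 0 -0.115 0 0.006 0 -0.066 1; 0 -0.172 0 0.014 0 -0.099 1; 0 -0.23 0 0.024 0 -0.131 1; 0 -0.287 0 0.037 0 -0.161 1"

```text
clock: 10.12
tcp_pos: [0.547, 0.0446, 0.13]
ee_rot: [[-0.988, 0.0, -0.155], [0.155, 0.0, -0.988], [-0.0, -1.0, -0.0]]
contact_force: [-3.4, 0.7, 8.9]
opening: 0.019
```

>>> arm_command:
  commands: "0 -0.057 0 0.002 0 -0.033 1; 0 -0.115 0 0.006 0 -0.066 1; 0 -0.172 0 0.014 0 -0.099 1; 0 -0.23 0 0.024 0 -0.131 1; 0 -0.287 0 0.037 0 -0.161 1"

```text
clock: 10.75
tcp_pos: [0.5443, 0.0858, 0.13]
ee_rot: [[-0.957, 0.001, 0.29], [-0.29, 0.0, -0.957], [-0.001, -1.0, -0.0]]
contact_force: [-2.3, -0.1, 7.7]
opening: 0.0201
```

```bash
cat > st.py <<'E'
from h import *
from bench import sensors
s=sensors.read_state();p=s['tcp_pos'];print(s['clock'],p,s['contact_force'],s['opening'],s['joint_positions'])
O=np.array([.4557,.0592]);v=p[:2]-O;print("r,ang,jaw",np.hypot(*v),np.arctan2(v[1],v[0]),np.arctan2(s['ee_rot'][1,2],s['ee_rot'][0,2]))
E
python3 st.py
```

```text
10.75 [0.5443 0.0858 0.13  ] [-2.3122 -0.0579  7.6551] 0.020071379364710155 [-0.9372  0.4315  0.8461  2.0013 -0.416   0.8874 -1.1435]
r,ang,jaw 0.09248569795419183 0.29180667006065614 -1.2762966436736474
```

>>> arm_command:
  commands: "0 -0.057 0 0.002 0 -0.033 1; 0 -0.115 0 0.006 0 -0.066 1; 0 -0.172 0 0.014 0 -0.099 1; 0 -0.23 0 0.024 0 -0.131 1; 0 -0.23 0 0.024 0 -0.131 1"

```text
clock: 11.38
tcp_pos: [0.5288, 0.1162, 0.13]
ee_rot: [[-0.793, 0.0, 0.61], [-0.61, 0.001, -0.793], [-0.001, -1.0, -0.001]]
contact_force: [-1.4, 2.2, 6.5]
opening: 0.0196
```

>>> arm_command:
  commands: "0 0 0 0 0 0 1; 0 0 0 0 0 0 0.4; 0 0 0 0 0 0 -0.1; 0 0 0 0 0 0 -0.1; 0 0 0 0 0 0 -0.1"

```text
clock: 12.0
tcp_pos: [0.5288, 0.1152, 0.1294]
ee_rot: [[-0.794, -0.0, 0.608], [-0.608, -0.0, -0.794], [0.0, -1.0, 0.0]]
contact_force: [-0.1, -0.7, 0.5]
opening: 0.0513
```

>>> arm_command:
  commands: "0 0 0 0 -0.2 0 -0.1; 0 0 0 0 -0.4 0 -0.1; 0 0 0 -0.3 -0.5 0.3 -0.1; 0 0 0 -0.6 -0.5 0.6 -0.1; 0 0 0 -0.6 -0.5 0.6 -0.1"

```text
clock: 12.62
tcp_pos: [0.7146, 0.0913, 0.2528]
ee_rot: [[-0.793, 0.0, 0.609], [-0.609, 0.001, -0.793], [-0.001, -1.0, -0.0]]
contact_force: [-0.5, 0.9, 1.7]
opening: 0.0519
```

```bash
python3 st.py; python3 - <<'E'
from h import *
from bench import eyes
o=[]
for n in("top","scene"):
    c=eyes.camera(n);np.savez(n+'5.npz',**c)
    a,b,e,f=((170,170,350,290) if n=="top" else (240,90,400,197))
    o.append(cv2.resize(cv2.convertScaleAbs(c['image'][b:f,a:e,::-1],alpha=1.5),None,fx=(440/(e-a)),fy=440/(e-a),interpolation=cv2.INTER_CUBIC))
o=np.vstack(o);print(o.shape);cv2.imwrite('pics/end.png',o[:600])
E
```

```text
12.625 [0.7146 0.0913 0.2528] [-0.5438  0.9443  1.7346] 0.05185702393150151 [-0.7157  0.5787  0.7825  1.4767 -0.4182  1.2581 -0.8017]
r,ang,jaw 0.2609115104088787 0.12349405655912254 -0.9159759532135021
(587, 440, 3)
```

View pics/end.png

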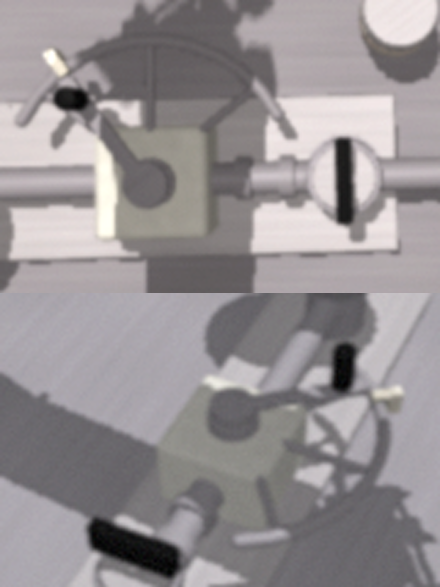

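Top crop: the bar stands across the pipe at (344,180), the knob is at (70,98) and points at the mark at (54,60). I check the numbers next.

```bash
python3 - <<'E'
from h import *
O=np.array([.4557,.0592])
for n in("top5","scene5","top0","scene0"):
    c=dict(np.load(n+'.npz'));W=cloud(c);g=c['image'].max(2);ok=c['depth']>0;X,Y,Z=W[...,0],W[...,1],W[...,2]
    for k,m in dict(knob=(g<38)&(Z>.147)&(Z<.158)&(np.abs(np.hypot(X-O[0],Y-O[1])-.092)<.02),
       mark=(g>125)&(Z>.094)&(Z<.104)&(np.hypot(X-.5625,Y-.1405)<.022),
       bar=(g<38)&(Z>.115)&(Z<.14)&(np.hypot(X-.4566,Y+.11)<.045)).items():
        w=W[m&ok];
        if len(w)<5:print(n,k,len(w));continue
        q=cv2.minAreaRect((w[:,:2]*1000).astype(np.float32));v=np.array(q[0])/1000-O
        print(n,k,len(w),"rect",np.round(q[0],1),np.round(q[1],1),round(q[2],1),"ang %.3f r %.3f"%(np.arctan2(v[1],v[0]),np.hypot(*v)),"z",np.percentile(w[:,2],[50,90]))
E
```

```text
top5 knob 61 rect [527.1 113.5] [13.9 15.8] 0.2 ang 0.650 r 0.090 z [0.1521 0.1542]
top5 mark 53 rect [561.7 139.9] [23.9 10.7] 31.2 ang 0.651 r 0.133 z [0.0985 0.1001]
top5 bar 174 rect [ 457.4 -110.5] [10.3 67.6] 89.4 ang -1.561 r 0.170 z [0.1273 0.1292]
scene5 knob 42 rect [529.1 111.3] [15.1 13.4] 43.0 ang 0.617 r 0.090 z [0.1534 0.1549]
scene5 mark 31 rect [562.3 140.3] [24.8 10. ] 40.9 ang 0.650 r 0.134 z [0.1003 0.1015]
scene5 bar 271 rect [ 459.5 -112.8] [69.3 12. ] 0.2 ang -1.549 r 0.172 z [0.1278 0.13  ]
top0 knob 67 rect [531.4   7.3] [15.6 16.9] 44.0 ang -0.601 r 0.092 z [0.1524 0.1538]
top0 mark 49 rect [561.5 140.2] [24.   9.3] 32.9 ang 0.653 r 0.133 z [0.0991 0.1002]
top0 bar 200 rect [ 456.6 -110.6] [68.5 12.6] 54.5 ang -1.566 r 0.170 z [0.1328 0.1347]
scene0 knob 49 rect [534.7   4.6] [15.5 14.3] 66.6 ang -0.605 r 0.096 z [0.1534 0.1551]
scene0 mark 27 rect [562.4 139.5] [23.5  9.1] 38.0 ang 0.645 r 0.133 z [0.1007 0.102 ]
scene0 bar 340 rect [ 458.9 -113.4] [68.8 11.7] 53.9 ang -1.552 r 0.173 z [0.1306 0.1354]
```

```bash
python3 -c "
from bench import order,sensors
s=sensors.read_state();print(s['clock'],s['contact_force'],abs(s['joint_vel']).max())
print(order.finish_job())"
```

```text
12.725 [-1.82442684  0.25727431 -0.48552076] 0.12468389840688407
the job is handed in; nothing more can be done
None
```

I closed the stopcock first, then swung the portion lever to the index mark, and handed the job in at about 12.7 s of the 51 s allowed.

**Stopcock:** I gripped the T-bar, turned it about 0.94 rad while pressing with 41 to 59 N as read after each move, then let go.
- The last checks put the bar at -0.010 to +0.015 rad in the world frame, against a filler yaw of about 0.007, so it lies across the pipe. It stayed there after release.
- The bar's top measured 5.4 to 5.5 mm lower in all views, against a nominal 6 mm. I took it as fully home because about 47 N was held while turning, where 10 to 20 N is enough, and it sank no further. I did not confirm the last half millimetre any other way.

**Lever:** the top camera put the lever at 0.650 rad and the mark at 0.651. The scene camera disagreed slightly, with the lever at 0.617 and the mark at 0.650. I trust the top view more, because the scene camera's oblique view biases the knob's position.

**Index mark and bystanders:** the mark had not moved (0.653 rad before, 0.651 after). I did not measure the tin, jug or spatula again at the end, but the arm and gripper never went near them.

At hand-in the gripper was open and clear of everything, though the arm was still settling slightly (joint speed about 0.12 rad/s).

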